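# Seat the printing block on the registration pins

## Task

In the printmaking studio, the carved wooden printing block lies askew on its registration board, one long edge propped up on the two steel locating pins. Nudge it with the fingertips, back against the fence and sideways along it, until both of its holes drop over the pins and it lies flat and fully down on the board. Only push it, do not pick it up; leave the other things on the bench as they are and take the hand clear.

Things in the scene. Friction and masses are not known exactly. Their poses are not given: they have to be found in the camera images.
- board: Registration board fixed to the bench, plywood base 210 (x) x 380 (y) x 18 mm thick. Origin: centre of its underside; z up, x away from the robot at yaw 0; position and yaw vary. A dark wooden fence runs along y near its far edge. Two fixed steel pins with rounded tops, 10 mm diameter, stand 9 mm above the base.
- pin_left (a point): Foot of the pin on the board's +y side, on its axis at the top face of the base: board frame (43, 45, 18) mm.
- pin_right (a point): Foot of the pin on the board's -y side, on its axis at the top face of the base: board frame (43, -45, 18) mm.
- fence_face (a point): Middle of the fence's working face (it looks to board -x): board frame (75.5, 0, 27) mm. The fence is 16 mm thick, 360 mm long, and stands 18 mm above the base. With the block's long edge flush on it, the holes are in line with the pins to within 1 mm.
- seat (a point): Where the block's origin lies when seated: board frame (15, 0, 18) mm; the seated block has the board's yaw.
- block: Loose mid-brown wooden plate 120 (x) x 190 (y) x 12 mm, 0.18 to 0.35 kg, dark carved pattern on top; origin: centre of its underside. Starts tilted about 5 degrees, resting on the pin tops (fence side up) and on its near long edge; 4 to 13 mm short of the seat in board x, 14 to 34 mm off it in board +y or -y, turned up to 4 degrees. About 2 to 10 N slides it.
- hole_left (a point): Centre, at the underside, of the block's +y through hole, 13 mm diameter: block frame (28, 45, 0) mm, nearer the edge that faces the fence.
- hole_right (a point): Centre, at the underside, of the block's -y through hole, 13 mm diameter: block frame (28, -45, 0) mm.
- ink_tin: Bystander: closed round steel ink tin, 64 mm diameter, 50 mm tall, on the bench to the board's +y side; origin at the centre of its underside.
- ink_roller: Bystander: ink roller lying on the bench to the board's -y side, black roll 36 mm diameter and 80 mm long along its y, wooden handle reaching 145 mm to its -x; origin under the roll's centre, at bench height.
- gouge: Bystander: wood-carving gouge lying on the bench beyond the fence, handle 90 mm to its -x and blade 68 mm to its +x, 20 mm wide, 18 mm high; origin where the handle meets the blade, at bench height.
There are look-alikes about, which are no part of the job. Of the things shaped like the block, the brown one is meant.

How it is judged:
At the end, for the whole second after the job is handed in: Both hole centres within 3 mm of their pins' axes, the block's underside within 2 mm of the board's face and level to 0.02 rad, at rest (horizontal distance between hole_left and pin_left below 0.003 m and horizontal distance between hole_right and pin_right below 0.003 m and z of block in the frame of board below 0.02 m and angle between block's own z axis and vertical below 0.02 rad and linear speed of block below 0.01 m/s); the robot touches nothing.
It fails at once if the block is lifted: its centre more than 16 mm above the board's face, or tipped by more than 0.2 rad (z of block in the frame of board above 0.034 m or angle between block's own z axis and vertical above 0.2 rad).
It fails at once if the ink tin is moved by more than 15 mm (distance of ink_tin from where it was at the start of the episode above 0.015 m).
It fails at once if the ink roller is moved by more than 15 mm (distance of ink_roller from where it was at the start of the episode above 0.015 m).
It fails at once if the gouge is moved by more than 15 mm (distance of gouge from where it was at the start of the episode above 0.015 m).
It also fails if it takes over 48 s, if anything falls off the work surface, if the arm or the gripper's body presses on something with over 40 N, if the wrist force passes 120 N, or if a joint passes its speed limit or range.

## Robot

A 7-joint arm with a two-finger parallel gripper is mounted at the origin on the work surface. World frame = base frame: x ahead of the robot, y to its left, z up, the work surface at z = 0. Lengths are in m, angles in rad, forces in N, time in s.
With the tool pointing down it reaches from about 0.425 to 0.875 m from the base axis. Payload 9.9 kg.
Tool frame: the origin (TCP) lies where the fingers leave the gripper's body, on its centre line; the fingertips stand 73 mm ahead of it and the grasp point (between the pads) lies 54 mm ahead of it (env.tcp_to_tips is the distance from the TCP to the fingertips, in m); y points along the fingers, x is the direction in which the jaws open and shut, and the axes are right-handed (so a half turn about y gives the same grasp; the last joint's range is limited). The gripper opens to 85 mm and grips with 20 to 120 N. Pads are 22 mm wide; open, the fingers measure 114 mm over their backs; the gripper's body (76 mm by 85 mm) begins 54 mm behind the grasp point. The pads swing forward as they close: fully open they stand 13 mm farther back than shut.
Start: joints at [-0.084, 0.576, 0.025, 1.437, -0.015, 1.129, -0.057], TCP at [0.675, 0, 0.304] pointing down, gripper open.
Joint ranges: [-2.76, 2.76], [-0.34, 2.15], [-1.52, 1.57], [0.19, 2.46], [-1.09, 4.23], [0.17, 1.99], [-2.82, 2.82]. Speed limits (rad/s): [2.22, 2.22, 3.01, 3.01, 3.14, 3.14, 3.14].

## Interface

Orientations are given as a unit quaternion [x, y, z, w].
In Python, from rig import env, eyes, order gives the robot as it stands.
- The arm moves only by the tool move_arm, never from a script. Its argument "targets" is text: rows parted by semicolons, each of 7 numbers parted by spaces: the shift along the tool's x, y, z in m, then the turn, a rotation vector about the tool's x, y, z in rad, then the closure in counts, from 0 (fully open) to 255 (shut). A call has 1 to 20 rows; each row is the pose to reach, as a shift and turn from the pose commanded when the call began, along the tool's axes at that moment; what a row does not reach only later rows make up. A row lasts 1/8 s, in which the tool goes at most 62.5 mm and 10.7 degrees, less where a joint would pass 70% of its speed; a pose out of reach is approached as far as the arm can. A call with a gripper value outside its range is refused whole. The fingers move at their own pace and stop on an object; the grip force is fixed at half the most. Time passes only in rows, so rows that repeat a pose let the fingers close. It gives the time, the measured TCP pose, the force and the opening at its end, in the units of the state.
- env.observe(): the state, without advancing time (a new reading comes with each control period).
- eyes.read_camera(name): name is "scene" or "side" or "wrist"; returns a dict with "img" (480x640x3 uint8, red, green, blue), "z_map" (480x640 float32, m along the optical axis (not along the pixel's ray), 0 where there is no reading), "mtx" (3x3 intrinsics, pixels), "D" ([k1, k2, p1, p2, k3] as OpenCV has them; the pictures are not rectified), "extrinsics" (4x4, takes a point from camera to world coordinates). Camera axes: x right, y down, z forward; pixel columns grow to the right and rows downward; lengths in m; the calibration is good to about 2 mm. A picture is of the moment at which its call begins.
- order.sign_off(): hands the job in, once; it reports no verdict.
The state is a dict: "t": time; "qpos": joint angles; "joint_velocities": joint speeds; "tau": joint torques, N m; "tcp_pos": TCP position; "tcp_rot": TCP orientation; "wrist_force": force on the tool from outside, world axes, zero at the start; "wrist_torque": the same for the moment, N m; "width": finger opening in m.
Only numpy, scipy, OpenCV 4.12 (cv2) and the standard library are available. Lean on these libraries where they do the work, as an engineer would, in place of code of your own. Each camera call takes 0.05 s, during which the arm holds its last target.

## Working session

There is one attempt and no reset: what is moved stays moved. The work goes in short steps, Python scripts to look and compute and a tool call to move; the robot and the scene stay as the last step left them, time stands still between calls to the robot, and variables do not carry over. Pictures are saved under pics/ and viewed, and the job is handed in when it is done.

Besides the shell and the picture viewer there is one more tool, called after "Emit:" by a JSON object that holds its "fn" and its "kwargs", one argument or row to a line. move_arm: Moves the arm, as the interface text tells. Its arguments: {"type":"object","properties":{"targets":{"type":"string"}},"required":["targets"]}

```bash
ls; mkdir -p pics; python3 - <<'E'
from rig import env, eyes, order
import cv2,numpy as np
s=env.observe();print(s, env.tcp_to_tips)
for n in ["scene","side","wrist"]:
    c=eyes.read_camera(n);cv2.imwrite(f"pics/{n}0.png",c["img"][:,:,::-1]);np.savez(f"pics/{n}0.npz",**c)
    print(n,c["mtx"].tolist(),c["D"],c["extrinsics"].round(3).tolist())
E
```

```text
pics
{'t': 0.0, 'qpos': array([-0.08377972,  0.57650781,  0.02480701,  1.43792446, -0.0150347 ,
        1.12897146, -0.05646129]), 'joint_velocities': array([-0.00175619, -0.0001645 ,  0.00049084, -0.00077757,  0.00080012,
        0.00099781, -0.00073773]), 'tau': array([ 1.10782021e-03, -7.65753937e+01,  2.25157209e+00, -2.85965914e+01,
        1.54639565e-02,  1.25475466e-02,  7.09064329e-05]), 'tcp_pos': array([6.74665797e-01, 2.73401704e-05, 3.03052228e-01]), 'tcp_rot': array([ 7.07118173e-01, -5.51270589e-04, -5.99738852e-04, -7.07094920e-01]), 'wrist_force': array([ 0.33795355, -0.53373282, -0.05152574]), 'wrist_torque': array([-0.01899536,  0.00408803, -0.01264714]), 'width': 0.08561394427027626} 0.0726
scene [[475.29601621858757, 0.0, 323.66027460161814], [0.0, 475.29601621858757, 237.64803312619435], [0.0, 0.0, 1.0]] [-0.00606911  0.          0.          0.          0.        ] [[0.068, 0.672, -0.737, 1.43], [0.998, -0.039, 0.056, -0.088], [0.009, -0.739, -0.673, 0.916], [0.0, 0.0, 0.0, 1.0]]
side [[450.886577055312, 0.0, 318.6511412348451], [0.0, 450.886577055312, 236.80973320628215], [0.0, 0.0, 1.0]] [-0.07638008  0.          0.          0.          0.        ] [[0.884, -0.265, 0.385, 0.009], [-0.467, -0.528, 0.709, -0.862], [0.015, -0.807, -0.591, 0.772], [0.0, 0.0, 0.0, 1.0]]
wrist [[354.2204689892335, 0.0, 323.57991685422945], [0.0, 354.2204689892335, 239.98570312444494], [0.0, 0.0, 1.0]] [-0.01159503  0.          0.          0.          0.        ] [[1.0, 0.001, -0.002, 0.676], [0.0, -0.954, -0.301, 0.077], [-0.002, 0.301, -0.954, 0.373], [0.0, 0.0, 0.0, 1.0]]
```

View pics/scene0.png

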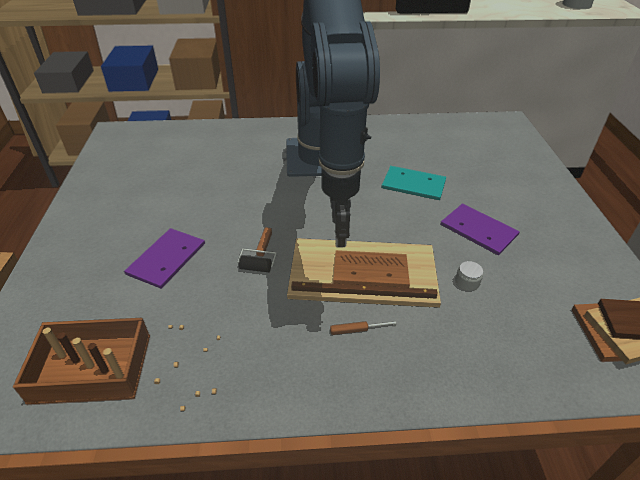

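View pics/side0.png

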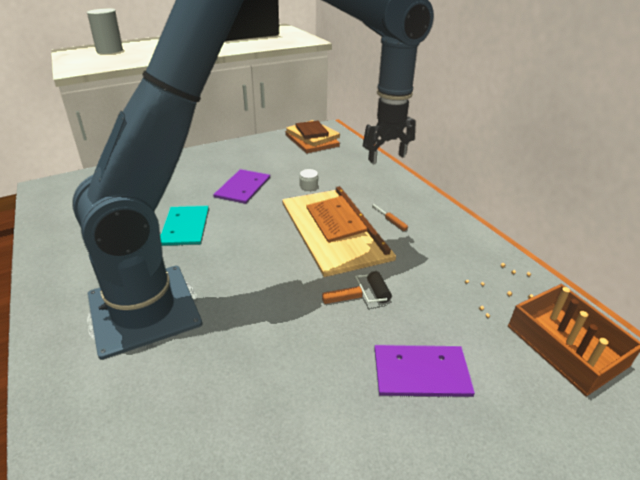

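View pics/wrist0.png

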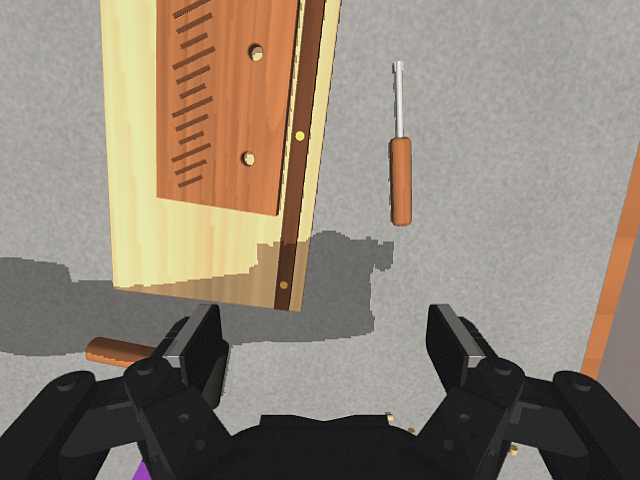

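```bash
cat > h.py <<'E'
import cv2,numpy as np
def pts(c):
    H,W=c["z_map"].shape
    u,v=np.meshgrid(np.arange(W),np.arange(H))
    p=cv2.undistortPoints(np.stack([u,v],-1).reshape(-1,1,2).astype(np.float64),c["mtx"],c["D"]).reshape(H,W,2)
    z=c["z_map"].astype(float)
    P=np.dstack([p*z[...,None],z])
    Q=P@c["extrinsics"][:3,:3].T+c["extrinsics"][:3,3]
    Q[z==0]=np.nan
    return Q
def ray(c,uv,zw):
    p=cv2.undistortPoints(np.array(uv,float).reshape(-1,1,2),c["mtx"],c["D"]).reshape(-1,2)
    d=np.c_[p,np.ones(len(p))]@c["extrinsics"][:3,:3].T; o=c["extrinsics"][:3,3]
    return o+d*((zw-o[2])/d[:,2])[:,None]
E
python3 - <<'E'
from h import *
for n in ["scene","side","wrist"]:
    c=dict(np.load(f"pics/{n}0.npz"));Q=pts(c)
    hsv=cv2.cvtColor(c["img"],cv2.COLOR_RGB2HSV)
    m=(Q[...,2]>0.012)&(Q[...,2]<0.06)&(abs(Q[...,0]-0.65)<.25)&(abs(Q[...,1]-.12)<.3)
    k,lab,st,ce=cv2.connectedComponentsWithStats(m.astype(np.uint8))
    for i in range(1,k):
        if st[i,4]<150: continue
        P=Q[lab==i]
        print(n,i,st[i],P.mean(0).round(3),cv2.minAreaRect((P[:,:2]*1000).astype(np.float32)))
    for (u,v) in ([(371,275),(345,254),(320,255),(365,287)] if n=="scene" else [(335,215),(310,215),(370,225)] if n=="side" else [(230,130),(130,150),(310,60),(257,52),(249,158)]):
        print((u,v),Q[v,u].round(4),hsv[v,u])
E
```

```text
scene 16 [ 287  238  154   67 8399] [0.587 0.081 0.025] ((570.2385864257812, 82.46649932861328), (380.5273742675781, 215.91529846191406), 82.54546356201172)
scene 18 [456 261  27  27 581] [0.631 0.344 0.041] ((623.818603515625, 348.2839660644531), (62.48693084716797, 61.7327766418457), 33.751922607421875)
scene 19 [330 321  38  12 270] [0.756 0.024 0.016] ((754.8999633789062, 24.773073196411133), (22.00447654724121, 89.55847930908203), 4.443802356719971)
(371, 275) [0.6157 0.0951 0.0379] [ 13 145 132]
(345, 254) [0.5294 0.0381 0.0313] [ 13 146 141]
(320, 255) [ 0.516  -0.0278  0.0182] [ 24  89 181]
(365, 287) [0.6553 0.0745 0.0382] [ 19 150 151]
side 1 [299 169  19  18 295] [0.613 0.333 0.038] ((618.124755859375, 342.4132080078125), (62.471248626708984, 61.695655822753906), 38.22048568725586)
side 8 [ 282  186  114   88 5468] [0.557 0.048 0.024] ((569.6870727539062, 78.77119445800781), (386.6054992675781, 212.63580322265625), 82.3048095703125)
(335, 215) [0.583  0.0975 0.0355] [ 14 187 211]
(310, 215) [0.5296 0.156  0.0167] [ 24 121 238]
(370, 225) [0.6477 0.0071 0.0354] [ 12 161 125
[... 165 characters left out ...]
st 25 [ 391  136   21   90 1723] [0.753 0.026 0.017] ((753.8150634765625, 24.960887908935547), (20.47624397277832, 90.33450317382812), 5.03972053527832)
wrist 26 [ 86 341  67  21 915] [ 0.431 -0.171  0.021] ((435.86810302734375, -170.5765380859375), (19.086299896240234, 71.2349624633789), 89.32554626464844)
wrist 27 [214 344  15  23 160] [ 0.559 -0.171  0.025] ((557.5732421875, -173.36143493652344), (15.923474311828613, 9.686491012573242), 75.53619384765625)
(230, 130) [0.5903 0.0757 0.0369] [ 12 155 191]
(130, 150) [0.4858 0.0572 0.0177] [ 25  84 231]
(310, 60) [0.6635 0.1336 0.0346] [ 11 154 119]
(257, 52) [0.615  0.1431 0.0178] [ 16 112 162]
(249, 158) [0.6022 0.0494 0.0187] [ 24  84 231]
```

```bash
python3 - <<'E'
import cv2
a=cv2.imread('pics/scene0.png')[220:320,270:460];cv2.imwrite('pics/crop_scene0.png',cv2.resize(a,None,fx=4,fy=4,interpolation=cv2.INTER_CUBIC))
E
```

```text
(no output)
```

View pics/crop_scene0.png

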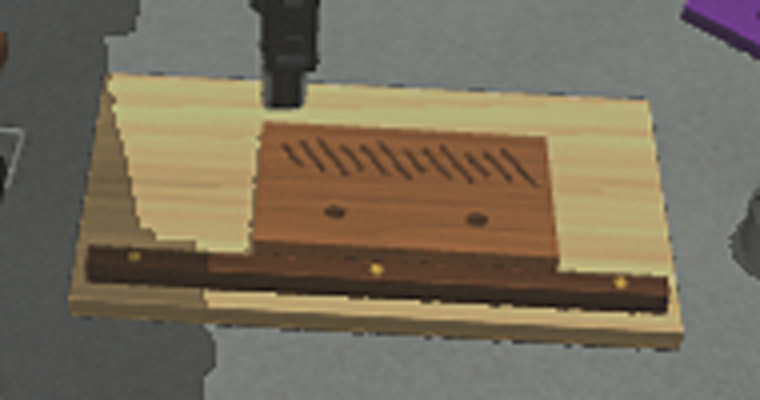

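Emit:
{"fn": "move_arm", "kwargs": {
  "targets": "-0.155 -0.03 0.085 0 1.70 0 255;-0.155 -0.03 0.085 0 1.70 0 255;-0.155 -0.03 0.085 0 1.70 0 255;-0.155 -0.03 0.085 0 1.70 0 255;-0.155 -0.03 0.085 0 1.70 0 255;-0.155 -0.03 0.085 0 1.70 0 255;-0.155 -0.03 0.085 0 1.70 0 255;-0.155 -0.03 0.085 0 1.70 0 255;-0.155 -0.03 0.085 0 1.70 0 255;-0.155 -0.03 0.085 0 1.70 0 255;-0.155 -0.03 0.085 0 1.70 0 255"
}}

```text
t: 1.52
tcp_pos: [0.5199, 0.0851, 0.3338]
tcp_rot: [-0.468, 0.53, -0.53, 0.468]
wrist_force: [-0.5, -0.3, -0.3]
width: -0.0
```

```bash
python3 - <<'E'
from rig import env, eyes
from h import *
from scipy.spatial.transform import Rotation as R
s=env.observe();print(s['t'],s['tcp_pos'],R.from_quat(s['tcp_rot']).as_matrix().round(3),s['width'],s['wrist_force'])
c=eyes.read_camera("wrist");cv2.imwrite("pics/wrist1.png",c["img"][:,:,::-1]);np.savez("pics/wrist1.npz",**c)
E
```

```text
1.525 [0.51991713 0.08511718 0.33379768] [[-0.125 -0.     0.992]
 [-0.992 -0.    -0.125]
 [ 0.    -1.    -0.   ]] -2.913263695820996e-05 [-0.4666138  -0.29916951 -0.2638909 ]
```

View pics/wrist1.png

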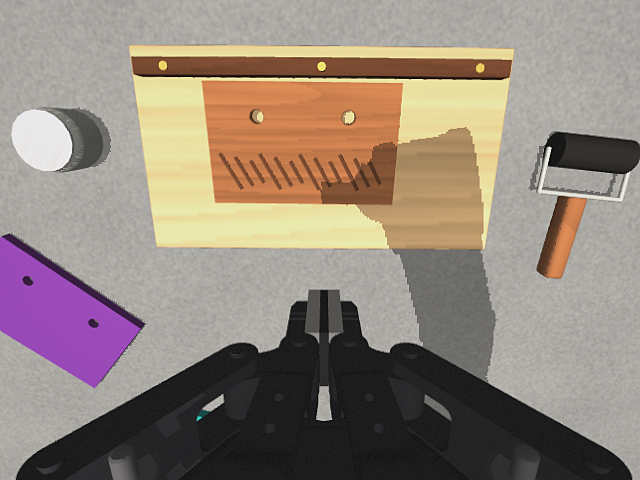

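```bash
cat >> h.py <<'E'
def analyze(c,verbose=True):
    Q=pts(c);hsv=cv2.cvtColor(c["img"],cv2.COLOR_RGB2HSV)
    Hh,S,V=[hsv[...,i].astype(int) for i in range(3)]
    near=(abs(Q[...,0]-.57)<.2)&(abs(Q[...,1]-.08)<.25)
    m=(Q[...,2]>0.013)&(Q[...,2]<0.05)&near
    k,lab,st,_=cv2.connectedComponentsWithStats(m.astype(np.uint8))
    i=1+np.argmax(st[1:,4]);bm=lab==i
    out={}
    r=cv2.minAreaRect((Q[bm][:,:2]*1000).astype(np.float32));out['board']=r
    return Q,hsv,bm,out
E
python3 - <<'E'
from h import *
c=dict(np.load("pics/wrist1.npz"));Q,hsv,bm,o=analyze(c);print(o)
for uv in [(100+0,0)]:pass
for (u,v) in [(163,66),(322,66),(480,69),(240,66),(300,95),(300,195),(300,150),(360,190),(215,110),(300,230),(450,200)]: print((u,v),Q[v,u].round(4),hsv[v,u])
cor=ray(c,[(130,45),(515,49),(485,249),(157,247)],.018);print(cor.round(4)); print(np.linalg.norm(cor-np.roll(cor,-1,0),axis=1))
print('dots',ray(c,[(163,66),(321.5,66.5),(480,69)],.036).round(4))
E
```

```text
{'board': ((570.9111938476562, 81.54898834228516), (380.8220520019531, 209.98739624023438), 82.5173568725586)}
(163, 66) [0.6721 0.219  0.0369] [ 24 148 233]
(322, 66) [0.6532 0.0701 0.0358] [ 27 138 233]
(480, 69) [ 0.6322 -0.0783  0.0359] [ 23 150 234]
(240, 66) [0.663  0.1471 0.0352] [ 11 148 121]
(300, 95) [0.6301 0.0941 0.0405] [ 11 154 212]
(300, 195) [0.5331 0.1089 0.0306] [ 11 153 183]
(300, 150) [0.5793 0.102  0.0341] [ 11 155 202]
(360, 190) [0.5304 0.0452 0.0304] [ 11 148 131]
(215, 110) [0.6273 0.1783 0.0378] [ 12 157 208]
(300, 230) [0.4914 0.1158 0.018 ] [ 28  71 234]
(450, 200) [ 0.5049 -0.0534  0.0182] [ 17 108 177]
[[ 0.6985  0.2538  0.018 ]
 [ 0.6478 -0.12    0.018 ]
 [ 0.4422 -0.0926  0.018 ]
 [ 0.4918  0.2823  0.018 ]]
[0.37714172 0.20741196 0.37819486 0.2086052 ]
dots [[ 0.6723  0.2193  0.036 ]
 [ 0.6528  0.0706  0.036 ]
 [ 0.6322 -0.0783  0.036 ]]
```

```bash
cat >> h.py <<'E'
BC=np.array([.5709,.0815]);YAW=-0.132
Rb=np.array([[np.cos(YAW),-np.sin(YAW)],[np.sin(YAW),np.cos(YAW)]])
def toB(P): return (np.asarray(P)[...,:2]-BC)@Rb
def toW(p): return np.asarray(p)@Rb.T+BC
def block(c,dbg=None):
    Q,hsv,bm,o=analyze(c)
    B=toB(Q)
    h,S,V=[hsv[...,i].astype(int) for i in range(3)]
    m=bm&(h>=5)&(h<=15)&(S>120)&(B[...,0]<.0745)&(Q[...,2]>.022)
    m=cv2.morphologyEx(m.astype(np.uint8),cv2.MORPH_OPEN,np.ones((3,3)))
    k,lab,st,_=cv2.connectedComponentsWithStats(m)
    m=(lab==1+np.argmax(st[1:,4])).astype(np.uint8)
    P=Q[m>0];
    A=np.c_[B[m>0],np.ones(len(P))]; co=np.linalg.lstsq(A,P[:,2],rcond=None)[0]
    r=cv2.minAreaRect((B[m>0]*1000).astype(np.float32))
    # holes: gaps in the filled mask
    cs,_=cv2.findContours(m,cv2.RETR_EXTERNAL,cv2.CHAIN_APPROX_NONE)
    f=np.zeros_like(m);cv2.drawContours(f,cs,-1,1,-1)
    g=((f==1)&(Q[...,2]<.026)&np.isfinite(Q[...,2])).astype(np.uint8) if False else None
    if dbg: 
        im=c["img"][:,:,::-1].copy();cv2.drawContours(im,cs,-1,(0,255,0),1);cv2.imwrite(dbg,im)
    return dict(rect=r,slope=co,n=len(P),zmin=P[:,2].min(),zmax=P[:,2].max(),box=cv2.boxPoints(r))
E
python3 - <<'E'
from h import *
c=dict(np.load("pics/wrist1.npz"));b=block(c,"pics/dbg1.png");print(b)
co=b['slope']
for uv in [(257,117),(348,118),(203,81),(403,83),(392,205),(216,202)]:
    z=.036
    for _ in range(6):
        p=toB(ray(c,[uv],z))[0]; z=co@[p[0],p[1],1]
    print(uv,(p*1000).round(1),round(z*1000,1))
im=cv2.imread("pics/dbg1.png")[60:220,180:430];cv2.imwrite("pics/dbg1c.png",cv2.resize(im,None,fx=3,fy=3))
E
```

```text
{'rect': ((9.448448181152344, 18.59600830078125), (190.25323486328125, 119.11410522460938), 89.6473159790039), 'slope': array([ 0.0947307 , -0.00014278,  0.03473158]), 'n': 22653, 'zmin': np.float64(0.0268212314119457), 'zmax': np.float64(0.043721060322648275), 'box': array([[-50.693024, -76.16221 ],
       [ 68.41882 , -76.89541 ],
       [ 69.58992 , 113.354225],
       [-49.521927, 114.087425]], dtype=float32)}
(257, 117) [36.9 62.7] 38.2
(348, 118) [ 36.6 -26.2] 38.2
(203, 81) [ 68.8 111.6] 41.2
(403, 83) [ 68.2 -77. ] 41.2
(392, 205) [-51.3 -76.4] 29.9
(216, 202) [-49.3 112.4] 30.0
```

View pics/dbg1c.png

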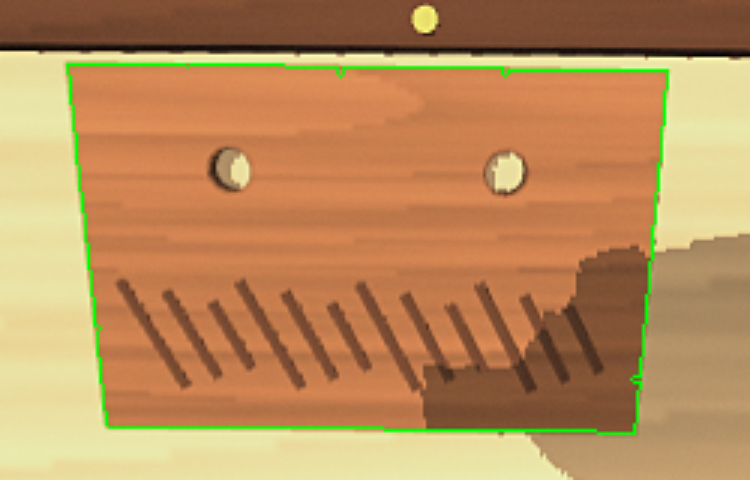

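```bash
python3 - <<'E'
from h import *
from scipy.spatial.transform import Rotation as R
c=dict(np.load("pics/wrist1.npz"));Q=pts(c)
T=np.array([.5199,.0851,.3338]);M=R.from_quat([-0.468,0.53,-0.53,0.468]).as_matrix()
L=(Q-T)@M
m=np.isfinite(L[...,0])&(abs(L[...,0])<.03)&(L[...,1]<.09)&(L[...,1]>.0)&(abs(L[...,2])<.04)
P=L[m]*1000
for a in range(0,90,6):
    s=P[(P[:,1]>=a)&(P[:,1]<a+6)]
    if len(s): print(a,len(s),s.min(0).round(1),s.max(0).round(1))
print(M.round(3), toB(T)*1000)
E
```

```text
0 1901 [-16.9   0.    5.4] [16.4  6.  19.4]
6 1482 [-30.    6.   -7.9] [30.  12.  18.9]
12 4391 [-30.   12.   -8.6] [30.  18.  14.5]
18 2727 [-30.   18.  -10.9] [30.  24.  15.8]
24 2011 [-30.   24.  -10.9] [30.  30.  15.5]
30 909 [-21.1  30.  -10.1] [19.5 36.  14.8]
36 449 [-13.7  36.   -9.7] [13.3 42.  13.3]
42 600 [-13.8  42.    7.2] [13.5 48.  13.1]
48 548 [-13.7  48.    7.1] [13.4 54.  13.3]
54 482 [-13.7  54.    7.3] [13.5 60.  13. ]
60 388 [-13.5  60.    7.3] [13.3 65.9 12.9]
66 108 [-6.8 66.1  7.7] [11.1 70.5 12.6]
[[-0.124  0.     0.992]
 [-0.992  0.    -0.124]
 [ 0.    -1.     0.   ]] [-51.03015399  -3.14378498]
```

Emit:
{"fn": "move_arm", "kwargs": {
  "targets": "-0.0215 0.04 -0.025 0 0.007 0 255;-0.0215 0.10 -0.025 0 0.007 0 255;-0.0215 0.16 -0.025 0 0.007 0 255;-0.0215 0.21 -0.025 0 0.007 0 255;-0.0215 0.23 -0.025 0 0.007 0 255;-0.0215 0.239 -0.025 0 0.007 0 255;-0.0215 0.239 -0.025 0 0.007 0 255"
}}

```text
t: 2.45
tcp_pos: [0.4982, 0.1095, 0.095]
tcp_rot: [-0.465, 0.533, -0.533, 0.465]
wrist_force: [-1.0, -0.3, -0.5]
width: -0.0003
```

```bash
cat >> h.py <<'E'
def snap(tag,cam="wrist"):
    from rig import env,eyes
    s=env.observe()
    print(s['t'],'tcpB',(toB(s['tcp_pos'])*1000).round(1),'z',s['tcp_pos'][2].round(4),'F_b',(s['wrist_force'][:2]@Rb).round(1),s['wrist_force'][2].round(1))
    c=eyes.read_camera(cam);cv2.imwrite(f"pics/{tag}.png",c["img"][:,:,::-1]);np.savez(f"pics/{tag}.npz",**c)
    return s,c
E
python3 - <<'E'
from h import *
snap("w2")
E
```

```text
2.45 tcpB [-75.8  18.1] z 0.095 F_b [-1.  -0.5] -0.5
```

View pics/w2.png

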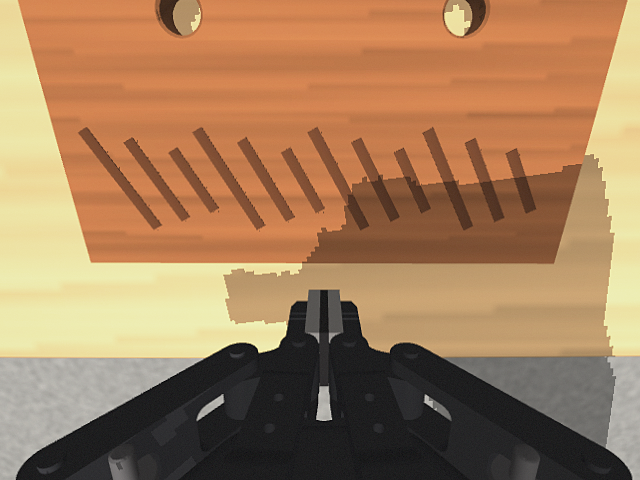

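The tip at (325,300) faces the middle of the block's near edge (row 262), about 15 mm short of it.

Emit:
{"fn": "move_arm", "kwargs": {
  "targets": "0 0 0.010 0 0 0 255;0 0 0.014 0 0 0 255;0 0 0.016 0 0 0 255;0 0 0.018 0 0 0 255;0 0 0.019 0 0 0 255;0 0 0.019 0 0 0 255"
}}

```text
t: 3.25
tcp_pos: [0.5165, 0.107, 0.0948]
tcp_rot: [-0.465, 0.533, -0.533, 0.465]
wrist_force: [-3.4, 0.2, 2.3]
width: 0.0
```

Emit:
{"fn": "move_arm", "kwargs": {
  "targets": "0 0 0.001 0 0 0 255;0 0 0.0015 0 0 0 255;0 0 0.0015 0 0 0 255"
}}

```text
t: 3.62
tcp_pos: [0.5168, 0.1068, 0.0947]
tcp_rot: [-0.466, 0.534, -0.532, 0.464]
wrist_force: [-7.6, 0.5, 5.4]
width: -0.0001
```

```bash
python3 - <<'E'
from h import *
snap("s3","scene");s,c=snap("w3")
E
```

```text
3.625 tcpB [-56.9  18. ] z 0.0947 F_b [-7.6 -0.5] 5.4
3.675 tcpB [-56.9  18. ] z 0.0947 F_b [-8.  -0.4] 5.5
```

View pics/w3.png

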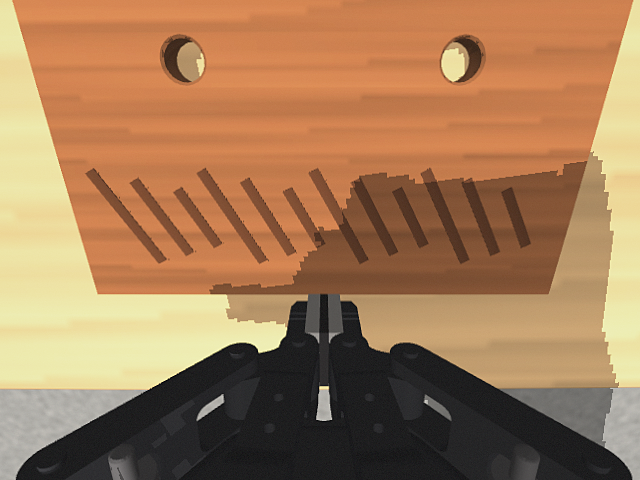

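Emit:
{"fn": "move_arm", "kwargs": {
  "targets": "0 0 0.001 0 0 0 255;0 0 0.002 0 0 0 255;0 0 0.002 0 0 0 255"
}}

```text
t: 4.1
tcp_pos: [0.5173, 0.1067, 0.0945]
tcp_rot: [-0.467, 0.534, -0.531, 0.463]
wrist_force: [-11.8, 1.6, 9.6]
width: -0.0005
```

```bash
python3 - <<'E'
from h import *
s,c=snap("s4","scene")
a=c["img"][225:310,280:450,::-1];cv2.imwrite('pics/s4c.png',cv2.resize(a,None,fx=4,fy=4,interpolation=cv2.INTER_CUBIC))
E
```

```text
4.1 tcpB [-56.5  17.9] z 0.0945 F_b [-11.9   0.1] 9.6
```

View pics/s4c.png

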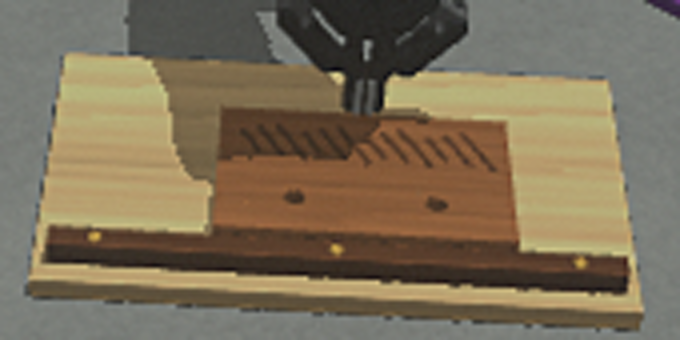

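Emit:
{"fn": "move_arm", "kwargs": {
  "targets": "0 0 -0.01 0 0 0 255;0 0 -0.025 0 0 0 255;0 -0.05 -0.025 0 0 0 255;-0.04 -0.06 0.01 0 0 0 255;-0.08 -0.06 0.04 0 0 0 255;-0.1216 -0.06 0.068 0 0 0 255;-0.1216 -0.06 0.068 0 0 0 255;-0.1216 -0.02 0.068 0 0 0 255;-0.1216 -0.005 0.068 0 0 0 255;-0.1216 0 0.068 0 0 0 255;-0.1216 0 0.068 0 0 0 255"
}}

```text
t: 5.52
tcp_pos: [0.6043, 0.2175, 0.0954]
tcp_rot: [0.465, -0.533, 0.533, -0.465]
wrist_force: [0.0, -0.5, 0.2]
width: -0.0
```

```bash
python3 - <<'E'
from h import *
s,c=snap("w5")
s,c=snap("s5","scene")
a=c["img"][225:310,280:450,::-1];cv2.imwrite('pics/s5c.png',cv2.resize(a,None,fx=4,fy=4,interpolation=cv2.INTER_CUBIC))
E
```

```text
5.525 tcpB [ 15.3 139.2] z 0.0954 F_b [ 0.1 -0.5] 0.2
5.575 tcpB [ 15.5 139.4] z 0.0958 F_b [ 0.5 -0.1] 0.3
```

View pics/s5c.png

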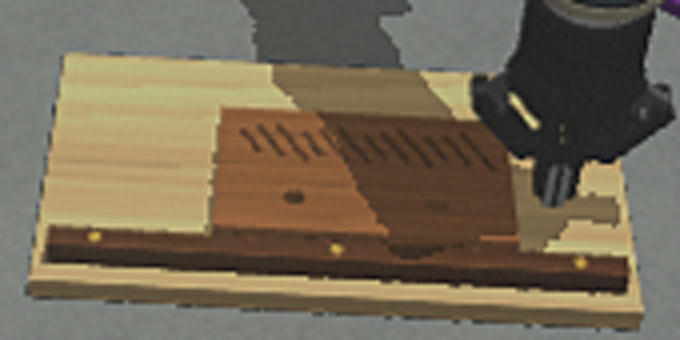

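View pics/w5.png

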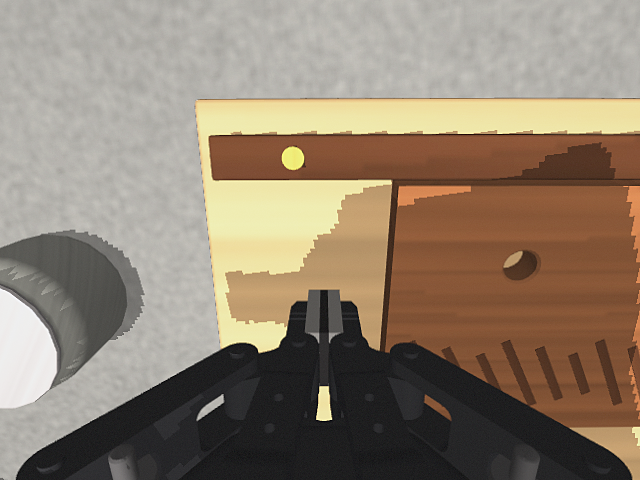

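The block lies along the fence and the tip at (325,310) stands about 12 mm off its +y end (col 385). I push along -y now.

Emit:
{"fn": "move_arm", "kwargs": {
  "targets": "0.006 0 0 0 0 0 255;0.011 0 0 0 0 0 255;0.013 0 0 0 0 0 255;0.015 0 0 0 0 0 255;0.017 0 0 0 0 0 255;0.019 0 0.0005 0 0 0 255;0.021 0 0.0005 0 0 0 255;0.022 0 0.0005 0 0 0 255;0.022 0 0.0005 0 0 0 255"
}}

```text
t: 6.75
tcp_pos: [0.6016, 0.1955, 0.0948]
tcp_rot: [0.465, -0.533, 0.533, -0.465]
wrist_force: [0.6, 0.8, 0.3]
width: -0.0
```

```bash
python3 - <<'E'
from h import *
s,c=snap("w6")
s,c=snap("s6","scene")
a=c["img"][225:310,280:450,::-1];cv2.imwrite('pics/s6c.png',cv2.resize(a,None,fx=4,fy=4,interpolation=cv2.INTER_CUBIC))
E
```

```text
6.75 tcpB [ 15.4 117. ] z 0.0948 F_b [0.5 0.8] 0.3
6.8 tcpB [ 15.4 117.1] z 0.0948 F_b [-0.1  1.3] 0.9
```

View pics/w6.png

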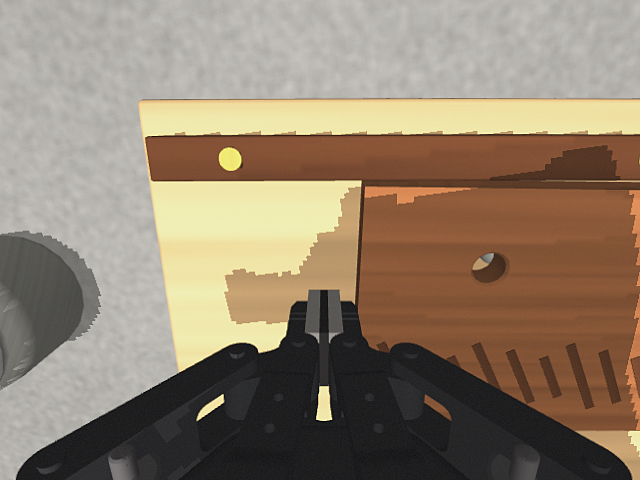

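```bash
python3 - <<'E'
from h import *
for t in ["s4","s5","s6"]:
    c=dict(np.load(f"pics/{t}.npz"));b=block(c,f"pics/dbg{t}.png");print(t,b['rect'],b['slope'].round(4));print(b['box'].round(1).tolist())
im=cv2.imread("pics/dbgs6.png")[225:310,280:450];cv2.imwrite("pics/dbgs6c.png",cv2.resize(im,None,fx=4,fy=4))
c=dict(np.load("pics/w6.npz"))
uv=[(362,181.5),(500,185),(638,189)];z=.0405
print((toB(ray(c,uv,z))*1000).round(1)); print('fence',(toB(ray(c,[(200,180.5),(400,181),(630,181)],.036))*1000).round(1))
E
```

```text
s4 ((13.414440155029297, 18.829299926757812), (189.7020721435547, 121.96961975097656), 89.9176254272461) [1.003e-01 1.000e-04 3.380e-02]
[[-47.70000076293945, -75.9000015258789], [74.30000305175781, -76.0999984741211], [74.5, 113.5999984741211], [-47.400001525878906, 113.80000305175781]]
s5 ((13.423095703125, 18.613128662109375), (121.67321014404297, 189.52586364746094), 0.025532973930239677) [ 0.1004 -0.0004  0.0339]
[[-47.5, 113.30000305175781], [-47.400001525878906, -76.19999694824219], [74.30000305175781, -76.0999984741211], [74.19999694824219, 113.4000015258789]]
s6 ((13.716636657714844, 8.714408874511719), (188.6982421875, 122.84078216552734), 89.01031494140625) [ 0.0975 -0.0012  0.0339]
[[-49.29999923706055, -84.5999984741211], [73.5, -86.69999694824219], [76.80000305175781, 102.0], [-46.099998474121094, 104.0999984741211]]
[[ 75.7 103.5]
 [ 74.3  54.9]
 [ 72.8   5.4]]
fence [[ 75.7 161.6]
 [ 75.2  89.2]
 [ 75.    5.1]]
```

View pics/dbgs6c.png

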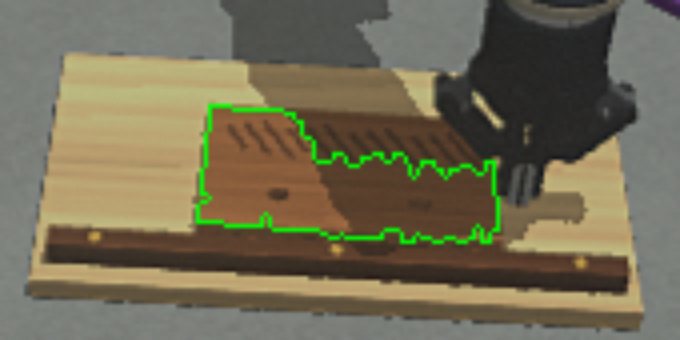

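Emit:
{"fn": "move_arm", "kwargs": {
  "targets": "-0.007 0 0 0 0 0 255;-0.007 0 -0.015 0 0 0 255;-0.007 0 -0.030 0 0 0 255;-0.003 0 -0.030 0 0 0 255;0.000 0 -0.030 0 0 0 255;0.002 0 -0.0295 0 0 0 255;0.004 0 -0.029 0 0 0 255;0.005 0 -0.029 0 0 0 255;0.005 0 -0.029 0 0 0 255"
}}

```text
t: 7.98
tcp_pos: [0.5725, 0.1943, 0.0949]
tcp_rot: [0.465, -0.533, 0.533, -0.465]
wrist_force: [0.2, 0.4, -0.5]
width: 0.0002
```

```bash
python3 - <<'E'
from h import *
s,c=snap("w7")
E
```

```text
7.975 tcpB [-13.2 112.1] z 0.0949 F_b [0.2 0.4] -0.5
```

View pics/w7.png

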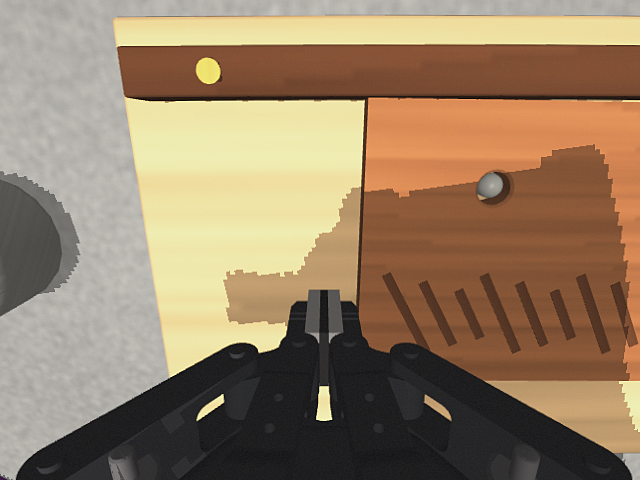

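```bash
python3 - <<'E'
from h import *
c=dict(np.load("pics/w7.npz"));Q=pts(c);B=toB(Q)*1000
for (u,v) in [(375,105),(380,230),(430,190),(560,120),(500,365),(490,185),(480,187)]: print((u,v),B[v,u].round(1),(Q[v,u,2]*1000).round(1))
print((toB(ray(c,[(367,99)],.041))*1000).round(1),(toB(ray(c,[(363,200)],.036))*1000).round(1),(toB(ray(c,[(494,187)],.038))*1000).round(1),(toB(ray(c,[(490,185)],.027))*1000).round(1), (toB(ray(c,[(208,71)],.036))*1000).round(1))
im=c["img"][140:230,440:550,::-1];cv2.imwrite("pics/w7c.png",cv2.resize(im,None,fx=6,fy=6))
E
```

```text
(375, 105) [72.7 93.5] 30.3
(380, 230) [26.3 89.7] 30.0
(430, 190) [42.1 71.2] 29.7
(560, 120) [67.5 26.3] 30.3
(500, 365) [-37.5  32.5] 29.6
(490, 185) [43.4 46.7] 26.2
(480, 187) [42.2 49.3] 23.5
[[73.9 97.6]] [[39.6 97.4]] [[44.5 50.7]] [[43.5 47.1]] [[ 83.3 150.1]]
```

View pics/w7c.png

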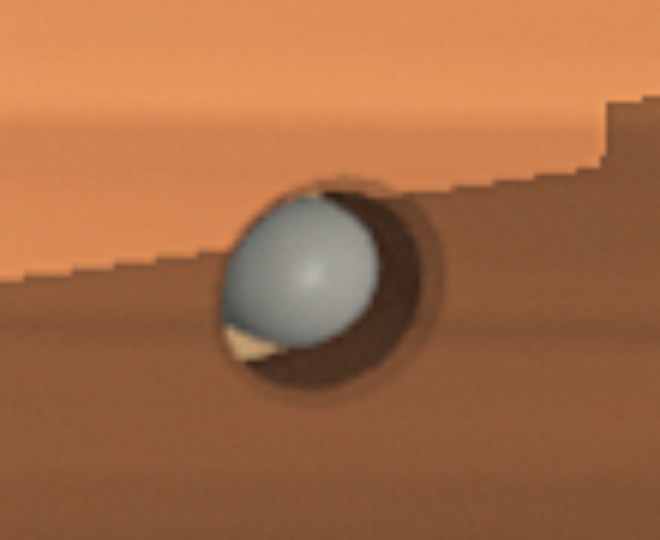

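The block's top now reads 30 mm everywhere (18 + 12), so it has dropped. I'll retreat and check.

Emit:
{"fn": "move_arm", "kwargs": {
  "targets": "-0.01 0 0 0 0 0 255;-0.02 -0.02 0 0 0 0 255;-0.02 -0.08 0 0 0 0 255;0.02 -0.14 -0.01 0 0 0 255;0.06 -0.20 -0.03 0 0 0 255;0.112 -0.238 -0.037 0 0 0 255;0.112 -0.238 -0.037 0 0 0 255;0.112 -0.238 -0.037 0 0 0 255;0.112 -0.238 -0.037 0 0 0 255"
}}

```text
t: 9.15
tcp_pos: [0.5204, 0.0909, 0.3315]
tcp_rot: [-0.466, 0.533, -0.532, 0.465]
wrist_force: [-0.4, 0.6, -0.7]
width: -0.0002
```

```bash
python3 - <<'E'
from h import *
s,c=snap("w8");b=block(c,"pics/dbg8.png");print(b)
im=c["img"][40:230,120:520,::-1];cv2.imwrite("pics/w8c.png",cv2.resize(im,None,fx=2,fy=2))
s,c=snap("s8","scene");b=block(c);print(b['rect'],b['slope'].round(4))
Q=pts(c);m=(Q[...,2]>0.012)&(Q[...,2]<0.06)&(abs(Q[...,0]-0.65)<.25)&(abs(Q[...,1]-.12)<.3)
k,lab,st,ce=cv2.connectedComponentsWithStats(m.astype(np.uint8))
for i in range(1,k):
    if st[i,4]>150: print(st[i],cv2.minAreaRect((Q[lab==i][:,:2]*1000).astype(np.float32)))
E
```

```text
9.15 tcpB [-51.3   2.6] z 0.3315 F_b [-0.5  0.5] -0.7
{'rect': ((13.937641143798828, 1.917877197265625), (190.39796447753906, 119.93644714355469), 89.03070831298828), 'slope': array([-0.00154958,  0.00051384,  0.02992819]), 'n': 22685, 'zmin': np.float64(0.02217476827563386), 'zmax': np.float64(0.033193823043733195), 'box': array([[-47.632435, -92.25302 ],
       [ 72.28684 , -94.28194 ],
       [ 75.50772 ,  96.088776],
       [-44.41156 ,  98.11769 ]], dtype=float32)}
9.2 tcpB [-51.3   2.6] z 0.3313 F_b [0.1 1.4] 0.2
((12.351966857910156, 2.521942138671875), (189.78256225585938, 124.05741882324219), 89.7270736694336) [0.0038 0.0022 0.0292]
[263 228  14  44 246] ((482.62939453125, -162.9951934814453), (160.754150390625, 33.77930450439453), 0.06232546269893646)
[ 287  238  154   67 8487] ((569.785888671875, 82.76708221435547), (380.5506591796875, 217.52279663085938), 82.44026184082031)
[456 261  27  28 581] ((622.2318725585938, 346.40130615234375), (63.307621002197266, 61.36637496948242), 15.106822967529297)
[330 321  39  12 273] ((754.4520874023438, 24.8935604095459), (22.014514923095703, 90.5271224975586), 4.111505031585693)
```

View pics/w8c.png

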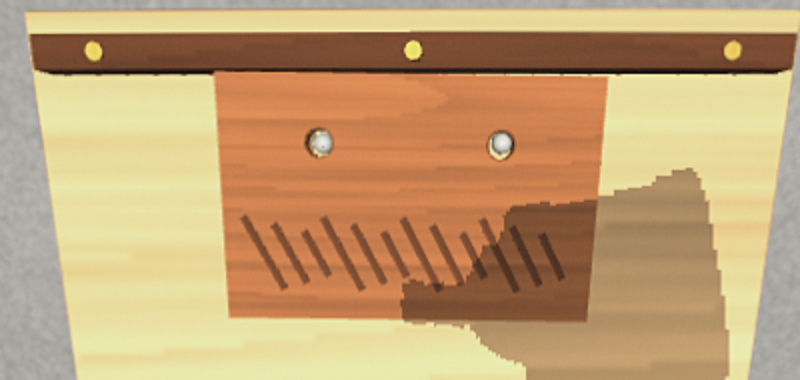

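Both pins show inside the holes, at crop (320,143) and (500,144). The top is level at 30 mm, and the bystanders are unmoved.

```bash
python3 -c "
from rig import order
print(order.sign_off())"
```

```text
the job is handed in; nothing more can be done
None
```

The block is seated: both of its holes are over the pins and it lies flat on the board. I handed the job in at about 9.2 s of the 48 s allowed; no verdict was reported.

**What I did:** I pushed the block about 5 mm with closed fingertips until it met the fence (12 N peak). I then pushed it sideways in board -y from its +y end. That first sideways push turned it by about 1.4 degrees, so I moved the push point away from the fence. The block squared up and dropped over the pins, and I took the hand clear.

**Last checks:**
- **Height and level:** the wrist camera puts the block's top at 30 mm over its whole face, which means it is fully down. The slope is about 0.002 rad.
- **Pins:** both pins are visible inside their holes. The clearance of 1.5 mm keeps each hole within the 3 mm limit.
- **Bystanders:** the tin and gouge moved by no more than the camera noise of about 2 mm. I checked the roller only by eye; the arm never went near it.
- **Hand:** it is about 0.3 m up and touching nothing.

**Disagreements:** the wrist view puts the block's centre about 1 mm (x) and 2 mm (y) off the seat, with about 1 degree of leftover turn. The scene view gives about 0.3 degree of turn and centre offsets of about 2.5 mm in both x and y, though it reads the block 4 mm too long in x. Both y offsets slightly exceed the 1.5 mm the holes allow, so I put them down to camera error; calibration is only good to about 2 mm.

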